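# Present the driver to the undone lid screw

## Robot

A 7-joint arm with a two-finger parallel gripper is mounted at the origin on the work surface. World frame = base frame: x ahead of the robot, y to its left, z up, the work surface at z = 0. Lengths are in mm, angles in rad, forces in N, time in s.
With the tool pointing down it reaches from about 400 to 875 mm from the base axis. Payload 4.4 kg.
Tool frame: the origin (TCP) lies midway between the tips of the shut fingers; the grasp point (between the pads) lies 19 mm behind it; x points along the fingers, z is the direction in which the jaws open and shut, and the axes are right-handed (so a half turn about x gives the same grasp; the last joint's range is limited). The gripper opens to 85 mm and grips with 20 to 120 N. Pads are 22 mm wide; open, the fingers measure 114 mm over their backs; the gripper's body (76 mm by 85 mm) begins 54 mm behind the grasp point. The pads swing forward as they close: fully open they stand 13 mm farther back than shut.
Start: joints at [-1.298, 0.628, 0.038, 1.517, -0.027, 0.996, -0.02], TCP at [216.008, 613.073, 231.313] pointing down, gripper open.
Joint ranges: [-3.06, 3.06], [-0.37, 2.12], [-1.25, 1.32], [0.18, 2.47], [-1.1, 4.24], [0.23, 1.98], [-2.94, 2.94]. Speed limits (rad/s): [2.57, 2.57, 3.14, 3.14, 3.14, 3.14, 3.14].

## Interface

Orientations are given as [roll, pitch, yaw] about the fixed x, y, z axes, in that order (R = Rz(yaw) Ry(pitch) Rx(roll)).
In Python, from cell import ctrl gives the robot as it stands. The module is installed in compiled form; this text tells all that it offers.
- The arm moves only by the tool servo_tool, never from a script. Its argument "rows" is a list of rows, each an object of numbers: "dx", "dy", "dz": the shift along the tool's x, y, z in units of 750 mm (1.0 is 750 mm); "wx", "wy", "wz": the turn, a rotation vector about the tool's x, y, z in units of 6 degrees (1.0 is 6 degrees); "fingers": the closure, from 0 (fully open) to 1 (shut). In form: [{"dx": .., "dy": .., "dz": .., "wx": .., "wy": .., "wz": .., "fingers": ..}, ...]. A call has 1 to 5 rows; each row shifts and turns the commanded pose from where the row before left it, along the tool's axes as they then stand; what a row does not reach is not made up. A row lasts 1/8 s, in which the tool goes at most 62.5 mm and 10.7 degrees, less where a joint would pass 70% of its speed; a pose out of reach is approached as far as the arm can. A call with a number of a shift or a turn outside -1 to 1 is refused whole. A call with a gripper value outside its range is refused whole. The fingers move at their own pace and stop on an object; the grip force is fixed at half the most. Time passes only in rows, so rows that do not move let the fingers close. It gives the time, the measured TCP pose, the force and the opening at its end, in the units of the state.
- ctrl.read_state(): the state, without advancing time (a new reading comes with each control period).
- ctrl.get_image(name): name is "scene" or "top" or "wrist"; returns the picture (400x640x3 uint8, red, green, blue); there is no depth.
- ctrl.camera_info(name): a dict with "fovy" (degrees; the focal length in pixels is half the picture's height over the tangent of half this angle, whatever the lens; pixels are square), "cx", "cy" (the principal point, pixels), "k1" (the pictures are not rectified: a ray, as slopes to the right and down, at radius r is drawn at 1 + k1 r^2 times it, then the intrinsics apply), "R" (3x3) and "t" (3): a world point X has camera coordinates R X + t. Camera axes: x right, y down, z forward; pixel columns grow to the right and rows downward; lengths in mm; the calibration is good to about 2 mm. A picture is of the moment at which its call begins: read the wrist's pose just before it. camera_info takes no time and is no camera call; for the wrist camera it gives the pose at the moment of the call.
- ctrl.finish_job(): hands the job in, once; it reports no verdict.
Trained networks look in the newest picture that a camera, given by its name, has taken for a name from the list of things; names that differ only in an ending like _2 or _b are one class to them, and where a whole thing is asked for, a point or a joint stands for the part that bears it (a point fixed in the world has none). Each returns a list of dicts, best first, with "conf" (0 to 1); they miss things now and then, are a little off and sometimes report something else, mostly with a low value. They report only what shows in the picture. A call takes as long as a camera call. They do not tell look-alikes from the thing itself.
- ctrl.search_frame(label, camera): "extent" ([centre column, centre row, width, height] in pixels, round what is visible of it).
- ctrl.silhouettes(label, camera): "region" (400x640 bool, what is visible of it) and "extent" ([centre column, centre row, width, height] in pixels, round what is visible of it).
- ctrl.mark_of(label, camera): "point" ([column, row] in pixels: a listed point, or the origin of a listed thing).
The state is a dict: "clock": time; "qpos": joint angles; "qd": joint speeds; "tau": joint torques, N m; "eef_pos": TCP position; "tool_rot": TCP orientation; "force": force on the tool from outside, world axes, zero at the start; "torque": the same for the moment, N m; "width": finger opening in mm.
Only numpy, scipy, OpenCV 4.12 (cv2) and the standard library are available. Lean on these libraries where they do the work, as an engineer would, in place of code of your own. Each camera call takes 0.05 s, during which the arm holds its last target.

## Task

Of the four captive screws on the lid of the metal case, one is still undone and stands clearly higher than the rest. Draw the long-handled driver out of its leaning holder, turn it straight upright with the bit pointing down, and bring the bit over the middle of that raised screw's head. Finish still gripping the driver there, motionless, with the bit about 20 mm above the screw and touching nothing, and leave everything else where it stands.

Things in the scene. Friction and masses are not known exactly. Their poses are not given: they have to be found in the camera images.
- driver: long cordless driver, 195 mm, about 180 g: steel bit (6 mm across, 30 mm long), dark steel nose (15 mm across, 65 mm long), then a round grey handle (28 mm across, 100 mm long). Origin at the bit's tip, z along its axis towards the tail. It starts bit down in one tube of the stand, shoulder on the rim, handle leaning towards the robot. Slides out along its axis in 95 mm
- driver_tip (a point): tip of the driver's bit (the driver's origin)
- driver_grip (a point): point on the driver's axis 160 mm from the bit's tip, 65 mm up the handle and 35 mm below its tail: a good place to grip it
- stand: fixed black twin holder, base 125 x 175 x 14 mm (125 along its x, centred 22 mm towards +x). Origin on the table, z up, it may be yawed. Two tubes, 26 mm outside, 18 mm inside, 70 mm long, lean 0.55 rad from vertical, mouths up and towards its -x (1.5 mm play round the nose); mouth centres at x 0, y +45 and -45 mm, 100 mm above the table
- stubby: bystander, leave it where it is: short nut driver in the other tube, the same nose, but its grey handle is only 45 mm long, 28 mm across. Origin at its bit's tip, z towards its tail
- case: fixed plywood board 250 x 190 x 12 mm (250 along its x) with an aluminium instrument case 154 x 114 mm mounted in its middle, lid top 57 mm above the table. Origin on the table under the centre, z up, it may be yawed. The screws sit at x +-55 mm, y +-38 mm
- screw_1: one of the four identical captive lid screws (fixed), round slotted steel head 20 mm across and 9 mm high; origin at the middle of the head's top face, z up. Fastened: head top 66 mm above the table; undone: 90 mm above the table. Exactly one of the four is undone; which corner differs from start to start
- screw_2: one of the four identical captive lid screws (fixed), round slotted steel head 20 mm across and 9 mm high; origin at the middle of the head's top face, z up. Fastened: head top 66 mm above the table; undone: 90 mm above the table. Exactly one of the four is undone; which corner differs from start to start
- screw_3: one of the four identical captive lid screws (fixed), round slotted steel head 20 mm across and 9 mm high; origin at the middle of the head's top face, z up. Fastened: head top 66 mm above the table; undone: 90 mm above the table. Exactly one of the four is undone; which corner differs from start to start
- screw_4: one of the four identical captive lid screws (fixed), round slotted steel head 20 mm across and 9 mm high; origin at the middle of the head's top face, z up. Fastened: head top 66 mm above the table; undone: 90 mm above the table. Exactly one of the four is undone; which corner differs from start to start
- jar: bystander, leave it where it is: small amber jar with a cap, 34 mm across, 42 mm high, on the board's +y strip. Origin under its centre
- flux: bystander, leave it where it is: small white bottle, 28 mm across, 50 mm high, on the board's far strip. Origin under its centre
- tape: bystander, leave it where it is: roll of tape 72 mm across, 19 mm high, lying flat. Origin under its centre
- tray: bystander, leave it where it is: white parts tray 100 x 70 x 22 mm. Origin under its centre
- spare: bystander, leave it where it is: ordinary screwdriver 150 mm long lying on the board's near strip. Origin under its middle
- cup: bystander, leave it where it is: black cup 56 mm across, 50 mm high. Origin under its centre
- heatsink: bystander, leave it where it is: aluminium cylinder 40 mm across, 25 mm high. Origin under its centre
Not all that is in view belongs to the job. Leave any pink look-alike of the driver alone.

How it is judged (in metres and radians):
On the way:
1. the driver, gripped by the fingers, is drawn wholly out of its holder (bit more than 115 mm above the table, not touching the stand) (height (world z) of driver_tip above 0.115 m and contact force between driver and the fingers above 2 N and contact force between driver and stand below 0.2 N), for 0.1 s.
At the end, for the whole second after the job is handed in: The driver is held in the fingers, at rest, upright within 8 degrees with its bit down, the bit's tip within 10 mm sideways of the centre of the raised screw's head and 5 to 40 mm above it, touching neither holder, case nor screws; every bystander is within 25 mm of where it was (((height (world z) of screw_1 above 0.078 m and horizontal distance between driver_tip and screw_1 below 0.01 m and z of driver_tip in the frame of screw_1 between 0.005 and 0.04 m) or (height (world z) of screw_2 above 0.078 m and horizontal distance between driver_tip and screw_2 below 0.01 m and z of driver_tip in the frame of screw_2 between 0.005 and 0.04 m) or (height (world z) of screw_3 above 0.078 m and horizontal distance between driver_tip and screw_3 below 0.01 m and z of driver_tip in the frame of screw_3 between 0.005 and 0.04 m) or (height (world z) of screw_4 above 0.078 m and horizontal distance between driver_tip and screw_4 below 0.01 m and z of driver_tip in the frame of screw_4 between 0.005 and 0.04 m)) and angle between driver's own z axis and vertical below 0.14 rad and linear speed of driver below 0.02 m/s and angular speed of driver below 0.1 rad/s and contact force between driver and the fingers above 2 N and contact force between driver and stand below 0.2 N and contact force between driver and case below 0.2 N and contact force between driver and screw_1 below 0.2 N and contact force between driver and screw_2 below 0.2 N and contact force between driver and screw_3 below 0.2 N and contact force between driver and screw_4 below 0.2 N and distance of each of stubby, jar, flux, tape, tray, spare, cup, heatsink from where it was at the start of the episode below 0.025 m); the arm keeps its last pose, push and grip.
It fails at once if a bystander is moved by more than 40 mm (distance of any of stubby, jar, flux, tape, tray, spare, cup, heatsink from where it was at the start of the episode above 0.04 m).
It also fails if it takes over 38 s, if anything falls off the work surface, if the arm or the gripper's body presses on something with over 40 N, if the wrist force passes 120 N, or if a joint passes its speed limit or range.

## Working session

There is one attempt and no reset: what is moved stays moved. The work goes in short steps, Python scripts to look and compute and a tool call to move; the robot and the scene stay as the last step left them, time stands still between calls to the robot, and variables do not carry over. Pictures are saved under pics/ and viewed, and the job is handed in when it is done.

Besides the shell and the picture viewer there is one more tool, called after "Request:" as name([rows], argument=value, ...), one row to a line, values as JSON. servo_tool: Moves the arm, as the interface text tells. Its arguments: {"type":"object","properties":{"rows":{"type":"array"}},"required":["rows"]}

```bash
mkdir -p pics
python3 - <<'E'
from cell import ctrl
import cv2
for n in("scene","top","wrist"):
    im=ctrl.get_image(n); cv2.imwrite(f"pics/{n}0.png",im[...,::-1])
    c=ctrl.camera_info(n); print(n,{k:(v.tolist() if hasattr(v,'tolist') else v) for k,v in c.items()})
    for l in("driver","stubby","stand","screw_1","case"):
        r=ctrl.mark_of(l,n); print(l,[([round(float(x)) for x in d["point"]],round(d["conf"],2)) for d in r])
print(ctrl.read_state())
E
```

```text
scene {'fovy': 46.29092140981438, 'cx': 318.0694394015475, 'cy': 194.9298816585441, 'k1': -0.07056471281678407, 'R': [[0.5896777420647958, 0.8076231233754898, 0.005005107649405524], [0.5437948784621015, -0.39244905924183937, -0.7418024440904624], [-0.5971325570354983, 0.44014614219530906, -0.6705997933483385]], 't': [-389.79980847864095, -182.97299693670018, 1494.8516690500398]}
driver [([327, 144], 0.78), ([242, 244], 0.4)]
stubby [([392, 193], 0.51)]
stand [([368, 203], 0.72), ([197, 249], 0.43)]
screw_1 [([201, 248], 0.55), ([220, 233], 0.5), ([232, 260], 0.42), ([255, 251], 0.37)]
case [([230, 269], 0.96), ([232, 262], 0.28)]
top {'fovy': 49.701095900338046, 'cx': 320.3245260691725, 'cy': 199.30783425109144, 'k1': -0.019459304780421908, 'R': [[0.007798088614845, -0.9999308921286781, -0.00879777134851943], [-0.9919040151499011, -0.006619704082090604, -0.12681720800968171], [0.12675020529948006, 0.0097154765509139, -0.9918870878138947]], 't': [81.42050185500554, 539.2522660195095, 1034.5238688982456]}
driver [([226, 300], 0.72), ([267, 164], 0.67), ([394, 223], 0.48)]
stubby [([234
[... 605 characters left out ...]
14, 300], 0.64)]
stubby []
stand []
screw_1 []
case []
{'clock': 0.9, 'qpos': array([-1.29780281,  0.62839123,  0.03848914,  1.51737178, -0.02701592,
        0.99630635, -0.01996853]), 'qd': array([-0.00016218,  0.00090722, -0.00126845,  0.00018646,  0.00039312,
       -0.00042474,  0.00033545]), 'tau': array([ 5.52227666e-04, -5.63269937e+01,  1.22527443e+00, -1.93790263e+01,
        1.06496943e-02,  1.26480605e-03, -1.67537740e-05]), 'eef_pos': array([215.99965093, 613.09082061, 231.32795394]), 'tool_rot': array([0.96343339, 1.57072607, 2.19544344]), 'force': array([-0.24681321, -0.47839004,  0.2581241 ]), 'torque': array([ 0.00026414, -0.02297574,  0.05556509]), 'width': 85.2172327246525}
```

View pics/scene0.png

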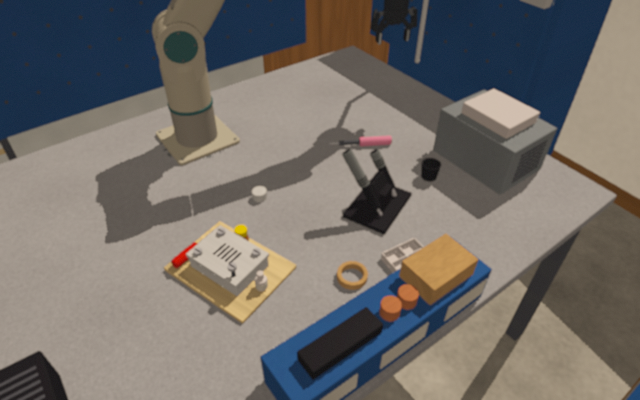

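View pics/top0.png

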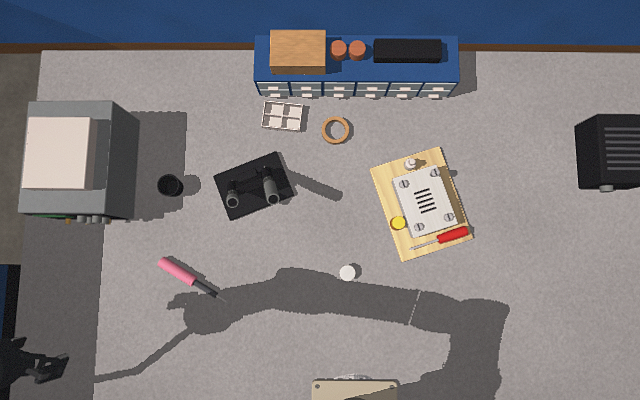

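View pics/wrist0.png

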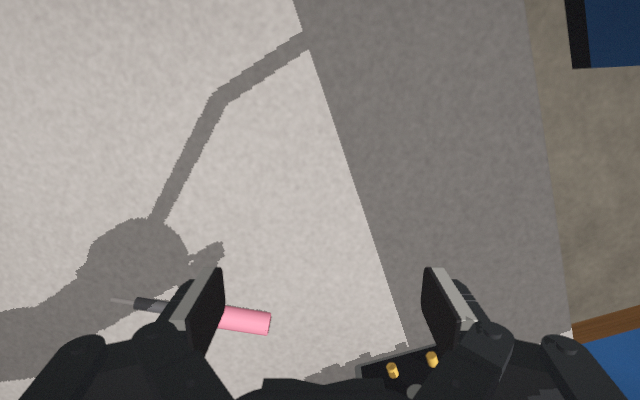

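Run:
```python
import cv2
import numpy as np
s=cv2.imread("pics/scene0.png");t=cv2.imread("pics/top0.png")
f=lambda im,x,y,w,h,k:cv2.resize(im[y:y+h,x:x+w],None,fx=k,fy=k,interpolation=cv2.INTER_CUBIC)
cv2.imwrite("pics/s1.png",f(s,330,130,100,110,5))
cv2.imwrite("pics/t1.png",f(t,205,140,100,90,6))
cv2.imwrite("pics/s2.png",f(s,160,210,140,110,5))
cv2.imwrite("pics/t2.png",f(t,360,140,120,130,4))
```

```text
(no output)
```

View pics/s1.png

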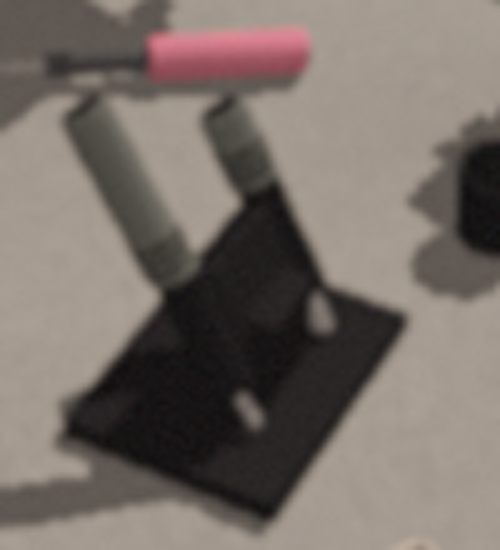

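View pics/t1.png

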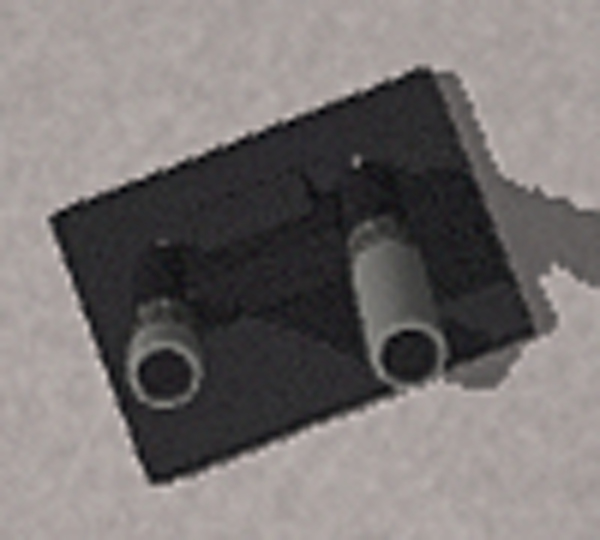

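View pics/s2.png

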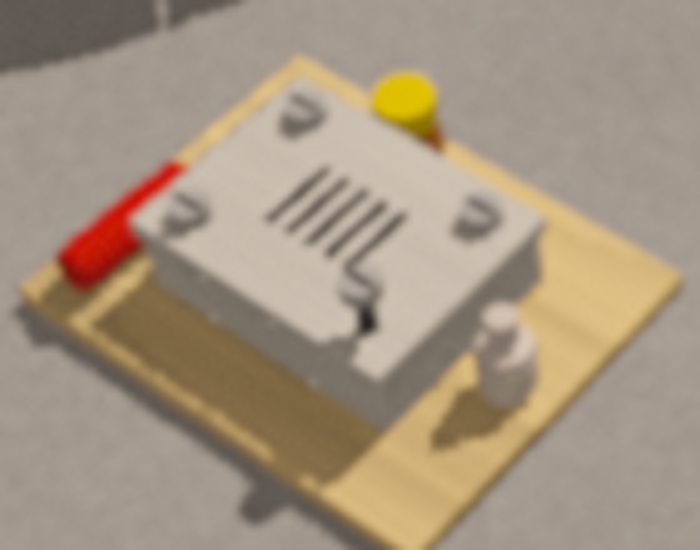

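View pics/t2.png

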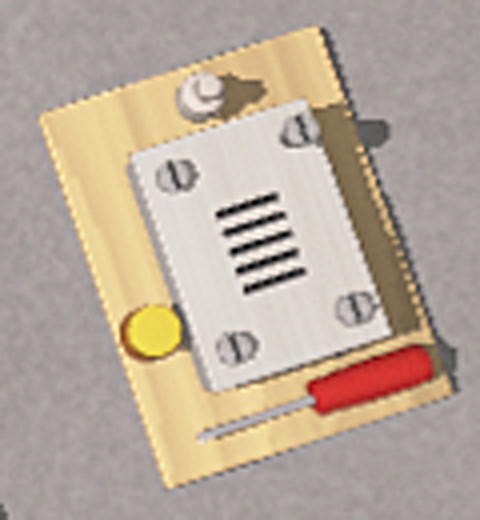

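```bash
cat > h.py <<'E'
import numpy as np
from cell import ctrl
from scipy.optimize import least_squares
from scipy.spatial.transform import Rotation as Rn
def proj(c,X):
    X=np.atleast_2d(X)@np.array(c["R"]).T+np.array(c["t"]); s=X[:,:2]/X[:,2:]
    s=s*(1+c["k1"]*(s**2).sum(1,keepdims=True)); f=200/np.tan(np.radians(c["fovy"])/2)
    return s*f+[c["cx"],c["cy"]]
def body(p,P):
    P=np.array(P,float); c,s=np.cos(p[2]),np.sin(p[2])
    return np.c_[p[0]+c*P[:,0]-s*P[:,1],p[1]+s*P[:,0]+c*P[:,1],P[:,2]]
E
python3 - <<'E'
from h import *
T=ctrl.camera_info("top");S=ctrl.camera_info("scene")
t1=lambda a:np.array(a)/6+[205,140]-.4;s1=lambda a:np.array(a)/5+[330,130]-.4
t2=lambda a:np.array(a)/4+[360,140]-.4;s2=lambda a:np.array(a)/5+[160,210]-.4
a=np.array([-np.sin(.55),0,np.cos(.55)]); m=np.array([0,-45,100]); m2=np.array([0,45,100])
X=[[84.5,87.5,14],[84.5,-87.5,14],[-40.5,-87.5,14],[-40.5,87.5,14],m+100*a,m2+45*a]
Tm=t1([[50,217],[430,68],[535,335],[155,485],[412,355],[166,371]])
XS=[[84.5,87.5,14],[84.5,-87.5,14],[-40.5,-87.5,14],m+100*a,m2+45*a]
Sm=s1([[405,318],[268,515],[65,430],[88,104],[221,107]])
fn=lambda p:np.r_[(proj(T,body(p,X))-Tm),proj(S,body(p,XS))-Sm].ravel()
r=least_squares(fn,[600,80,.3]); print(r.x); print(r.fun.reshape(-1,2).round(1))
print("mouth",body(r.x,[m]),"axis",body([0,0,r.x[2]],[a]),"grip",body(r.x,[m+65*a]))
# tail triangulation
def tri(u,v): return least_squares(lambda x:np.r_[proj(T,x)[0]-u,proj(S,x)[0]-v],[600,0,100])
q=tri(Tm[4],Sm[3]);print("tail tri",q.x,q.fun,"model",body(r.x,[m+100*a]))
# case: top TL,TR,BR,BL
B=lambda x,y,z:[[x,y,z],[x,-y,z],[-x,-y,z],[-x,y,z]]
X=B(125,95,12)+B(77,57,57)+[[55,38,66],[-55,38,66],[-55,-38,66],[55,-38,90]]
Tm=t2([[40,117],[320,27],[455,392],[168,488],[130,157],[305,100],[392,335],[210,390],[177,175],[237,347],[355,308],[299,130]])
XS=[[-55,38,66],[-55,-38,66],[55,38,66],[55,-38,90]]
Sm=s2([[302,108],[184,208],[478,213],[362,285]])
r=least_squares(fn,[600,-200,.3]); print(r.x); print(r.fun.reshape(-1,2).round(1))
print("screw",body(r.x,[XS[3]]),tri(Tm[-1],Sm[-1]).x)
E
```

```text
[5.56509544e+02 2.47451733e+02 3.86997461e-01]
[[-0.1 -0.7]
 [ 0.5 -0.8]
 [ 0.6 -0.5]
 [-0.8  0.1]
 [-0.9 -2.4]
 [ 0.5  0.7]
 [ 0.5 -1. ]
 [ 0.2 -1.1]
 [-2.4 -2.5]
 [ 0.   0.3]
 [-1.   0.1]]
mouth [[573.49297741 205.77964396 100.        ]] axis [[-0.48403264 -0.19726719  0.85252452]] grip [[542.03085601 192.95727636 155.41409393]]
tail tri [521.27402486 185.86743219 183.29899281] [-0.76927582 -0.52687485 -1.05752785  0.16843581] model [[525.08971372 186.05292457 185.25245221]]
[ 5.35377243e+02 -1.68032128e+02  3.23025935e-01]
[[-0.5 -1.2]
 [-0.5 -1.3]
 [ 0.1  0.3]
 [ 0.1  0.1]
 [ 0.  -1.2]
 [ 0.3 -1.3]
 [ 0.4 -0.3]
 [ 1.3  0.7]
 [-0.7 -0.3]
 [-0.3  0.1]
 [ 0.2 -0.1]
 [ 1.  -0.6]
 [-0.1 -1.2]
 [ 0.1 -1.6]
 [-0.1 -1.6]
 [-1.3 -1.6]]
screw [[ 599.59522266 -186.60767924   90.        ]] [ 599.7999151  -185.12276896   83.84553113]
```

```bash
cat >> h.py <<'E'
def state():
    s=ctrl.read_state(); return s["eef_pos"],Rn.from_euler("xyz",s["tool_rot"]),s
def delta(p1,R1):
    p,R,s=state()
    d=R.inv().apply(np.array(p1)-p)/750; w=np.degrees((R.inv()*R1).as_rotvec())/6
    print("clock",s["clock"],"shift units",d.round(4),"turn units",w.round(3)); return d,w
def tool(xdir,zdir):
    x=np.array(xdir,float);x/=np.linalg.norm(x);z=np.array(zdir,float);z-=x*(z@x);z/=np.linalg.norm(z)
    return Rn.from_matrix(np.c_[x,np.cross(z,x),z])
M=np.array([573.5,205.8,100.]);H=np.array([-.926,-.377,0]);LEAN=.565
A=np.sin(LEAN)*H+np.cos(LEAN)*np.array([0,0,1])
E
python3 - <<'E'
from h import *
p,R,s=state(); print(R.as_matrix().round(3))
P=np.cross(A,H)
for n,z in(("side",P),("-side",-P),("plane",H),("-plane",-H)):
    print(n); delta(M+170*A,tool(-A,z))
E
```

```text
[[-0.    -0.943  0.332]
 [ 0.     0.332  0.943]
 [-1.     0.     0.   ]]
side
clock 0.9 shift units [-0.0164 -0.5393 -0.4343] turn units [22.309 -6.475  2.456]
-side
clock 0.9 shift units [-0.0164 -0.5393 -0.4343] turn units [-6.739 -1.955 -5.154]
plane
clock 0.9 shift units [-0.0164 -0.5393 -0.4343] turn units [-21.218   2.771  -6.158]
-plane
clock 0.9 shift units [-0.0164 -0.5393 -0.4343] turn units [ 7.852 -5.066 -2.279]
```

```bash
cat >> h.py <<'E'
def rows(p1,R1,n):
    p,R,s=state(); d=R.inv().apply(np.array(p1)-p); w=(R.inv()*R1).as_rotvec()/n
    S=sum(Rn.from_rotvec(w*i).as_matrix() for i in range(n)); v=np.linalg.solve(S,d)
    print("n",n,"shift",(v/750).round(4),"mm/row",np.linalg.norm(v).round(1),"turn",(np.degrees(w)/6).round(3))
    for i in range(n+1):
        pp=p+R.apply(sum((Rn.from_rotvec(w*k).apply(v) for k in range(i)),np.zeros(3))); print(pp.round(0),end=" ")
    print()
E
python3 - <<'E'
from h import *
P=np.cross(A,H)
rows(M+170*A,tool(-A,-P),12)
E
```

```text
n 12 shift [ 0.0051 -0.0315 -0.0498] mm/row 44.3 turn [-0.562 -0.163 -0.429]
[216. 613. 231.] [226. 570. 227.] [238. 528. 224.] [254. 486. 221.] [271. 445. 219.] [291. 406. 218.] [314. 368. 218.] [338. 331. 219.] [365. 296. 221.] [394. 262. 225.] [424. 230. 230.] [456. 200. 236.] [489. 171. 244.]
```

Request:
servo_tool([
  {"dx": 0.0051, "dy": -0.0315, "dz": -0.0498, "wx": -0.562, "wy": -0.163, "wz": -0.429, "fingers": 0},
  {"dx": 0.0051, "dy": -0.0315, "dz": -0.0498, "wx": -0.562, "wy": -0.163, "wz": -0.429, "fingers": 0},
  {"dx": 0.0051, "dy": -0.0315, "dz": -0.0498, "wx": -0.562, "wy": -0.163, "wz": -0.429, "fingers": 0},
  {"dx": 0.0051, "dy": -0.0315, "dz": -0.0498, "wx": -0.562, "wy": -0.163, "wz": -0.429, "fingers": 0},
  {"dx": 0.0051, "dy": -0.0315, "dz": -0.0498, "wx": -0.562, "wy": -0.163, "wz": -0.429, "fingers": 0},
])

```text
clock: 1.52
eef_pos: [291.8, 404.7, 218.6]
tool_rot: [-1.354, 1.33, 0.176]
force: [0.9, -0.8, 0.8]
width: 85.5
```

Request:
servo_tool([
  {"dx": 0.0051, "dy": -0.0315, "dz": -0.0498, "wx": -0.562, "wy": -0.163, "wz": -0.429, "fingers": 0},
  {"dx": 0.0051, "dy": -0.0315, "dz": -0.0498, "wx": -0.562, "wy": -0.163, "wz": -0.429, "fingers": 0},
  {"dx": 0.0051, "dy": -0.0315, "dz": -0.0498, "wx": -0.562, "wy": -0.163, "wz": -0.429, "fingers": 0},
  {"dx": 0.0051, "dy": -0.0315, "dz": -0.0498, "wx": -0.562, "wy": -0.163, "wz": -0.429, "fingers": 0},
])

```text
clock: 2.02
eef_pos: [386.3, 269.2, 223.0]
tool_rot: [-1.48, 1.158, 0.269]
force: [1.3, 0.2, 0.2]
width: 85.3
```

Run:
```python
from h import *
P=np.cross(A,H)
print(state())
rows(M+170*A,tool(-A,-P),3)
```

```text
(array([386.2986125 , 269.18746803, 223.02385031]), Rotation.from_matrix(array([[ 0.38632948, -0.90369983, -0.18459729],
                            [ 0.10656962, -0.15506185,  0.98213988],
                            [-0.91618363, -0.39910205,  0.03640199]])), {'clock': 2.025, 'qpos': array([-0.91451822,  0.27316956,  0.10916481,  2.35053662,  0.84404081,
        0.24200678,  0.13758964]), 'qd': array([ 1.68514988, -0.12866406, -1.39113986,  0.19042325,  2.23040627,
       -0.15764436, -1.39888639]), 'tau': array([ -9.93686378, -30.92796206,   4.86582756, -12.84624517,
        -2.24301137,  -0.34848126,   1.9926028 ]), 'eef_pos': array([386.2986125 , 269.18746803, 223.02385031]), 'tool_rot': array([-1.47983829,  1.1584515 ,  0.26915781]), 'force': array([1.31079749, 0.22662481, 0.24254153]), 'torque': array([-0.09514666,  0.3292375 ,  0.00519005]), 'width': 85.29839630239856})
n 3 shift [ 0.0055 -0.0347 -0.0533] mm/row 47.9 turn [-0.619 -0.198 -0.477]
[386. 269. 223.] [419. 234. 228.] [453. 202. 235.] [489. 171. 244.]
```

Request:
servo_tool([
  {"dx": 0.0051, "dy": -0.0315, "dz": -0.0498, "wx": -0.562, "wy": -0.163, "wz": -0.429, "fingers": 0},
  {"dx": 0.0051, "dy": -0.0315, "dz": -0.0498, "wx": -0.562, "wy": -0.163, "wz": -0.429, "fingers": 0},
  {"dx": 0.0051, "dy": -0.0315, "dz": -0.0498, "wx": -0.562, "wy": -0.163, "wz": -0.429, "fingers": 0},
  {"dx": 0, "dy": 0, "dz": 0, "fingers": 0},
])

```text
schema error: expected keys dx, dy, dz, wx, wy, wz, fingers
```

Run:
```python
from h import *
import cv2
P=np.cross(A,H)
p,R,s=state();print(p,R.as_matrix(),s["qpos"])
rows(M+170*A,tool(-A,-P),1);rows(M+46*A,tool(-A,-P),4)
c=ctrl.camera_info("wrist")
cv2.imwrite("pics/w1.png",ctrl.get_image("wrist")[...,::-1])
print(proj(c,[M,M+100*A,M+65*A,M-70*A]))
im=ctrl.get_image("scene");cv2.imwrite("pics/s3.png",cv2.resize(im[90:250,270:440,::-1],None,fx=4,fy=4))
```

```text
[386.2986125  269.18746803 223.02385031] [[ 0.38632948 -0.90369983 -0.18459729]
 [ 0.10656962 -0.15506185  0.98213988]
 [-0.91618363 -0.39910205  0.03640199]] [-0.91451822  0.27316956  0.10916481  2.35053662  0.84404081  0.24200678
  0.13758964]
n 1 shift [ 0.014  -0.1147 -0.1523] mm/row 143.4 turn [-1.858 -0.593 -1.431]
[386. 269. 223.] [489. 171. 244.] 
n 4 shift [ 0.0453 -0.0295 -0.0384] mm/row 49.7 turn [-0.465 -0.148 -0.358]
[386. 269. 223.] [425. 248. 200.] [465. 229. 178.] [507. 212. 157.] [551. 197. 139.] 
[[228.10662103 274.68710136]
 [184.2355066  325.01346251]
 [202.77951349 303.73659602]
 [247.14756068 252.85525731]]
```

View pics/w1.png

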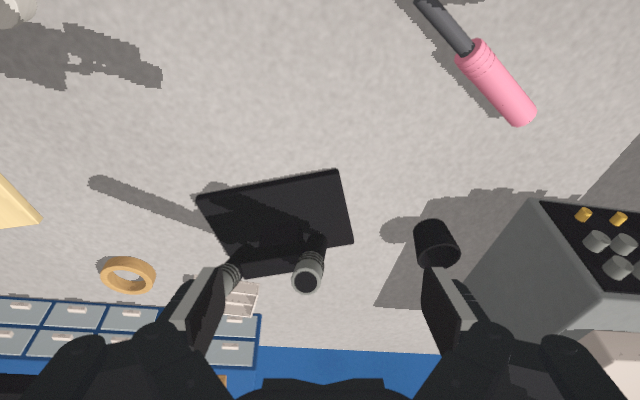

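View pics/s3.png

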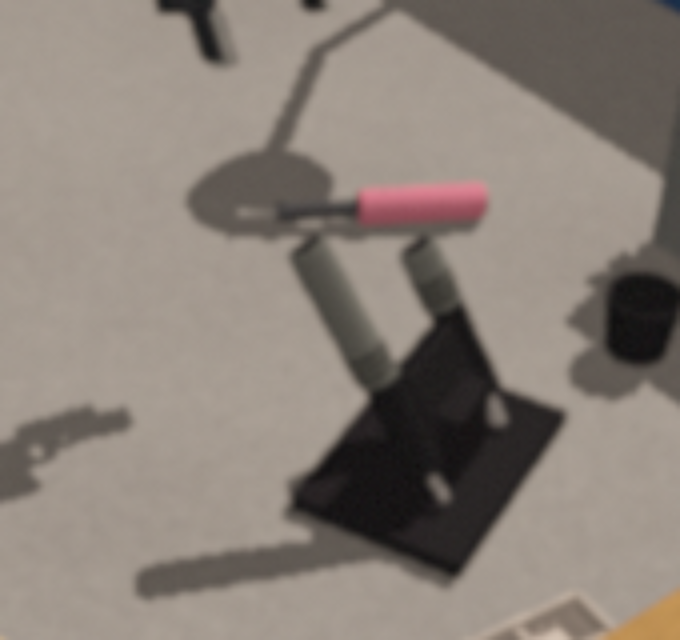

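Request:
servo_tool([
  {"dx": 0.004, "dy": -0.026, "dz": -0.04, "wx": -0.465, "wy": -0.148, "wz": -0.358, "fingers": 0},
  {"dx": 0.004, "dy": -0.026, "dz": -0.04, "wx": -0.465, "wy": -0.148, "wz": -0.358, "fingers": 0},
  {"dx": 0.004, "dy": -0.026, "dz": -0.04, "wx": -0.465, "wy": -0.148, "wz": -0.358, "fingers": 0},
  {"dx": 0.004, "dy": -0.026, "dz": -0.04, "wx": -0.465, "wy": -0.148, "wz": -0.358, "fingers": 0},
  {"dx": 0, "dy": 0, "dz": 0, "wx": 0, "wy": 0, "wz": 0, "fingers": 0},
])

```text
clock: 2.75
eef_pos: [476.5, 181.8, 238.6]
tool_rot: [-1.558, 1.033, 0.357]
force: [0.0, 0.7, 0.2]
width: 85.3
```

Run:
```python
from h import *
import cv2
P=np.cross(A,H)
p,R,s=state();print(p,s["qpos"],s["clock"])
rows(M+170*A,tool(-A,-P),1);rows(M+46*A,tool(-A,-P),4)
c=ctrl.camera_info("wrist")
cv2.imwrite("pics/w2.png",ctrl.get_image("wrist")[...,::-1])
print(proj(c,[M,M+100*A,M+65*A,M-70*A]))
for f in("driver","driver_grip"):print([(d["point"],d["conf"]) for d in ctrl.mark_of(f,"wrist")])
```

```text
[476.52529218 181.7689535  238.61271341] [-0.00460939  0.30314594 -0.56427634  2.36793036  1.68746604  0.23709394
 -0.2150986 ] 2.75
n 1 shift [-0.     -0.0131 -0.0186] mm/row 17.1 turn [-0.37  -0.152 -0.259]
[477. 182. 239.] [489. 171. 244.] 
n 4 shift [ 0.0413 -0.0039 -0.0043] mm/row 31.3 turn [-0.093 -0.038 -0.065]
[477. 182. 239.] [495. 185. 213.] [513. 189. 188.] [532. 193. 164.] [551. 197. 139.] 
[[311.77987336 190.59862725]
 [304.96045741 230.64620028]
 [307.90330118 213.36075158]
 [314.59260168 174.08862527]]
[([314.0, 171.9], 0.62), ([262.4, 218.9], 0.33)]
[([307.2, 210.2], 0.79)]
```

View pics/w2.png

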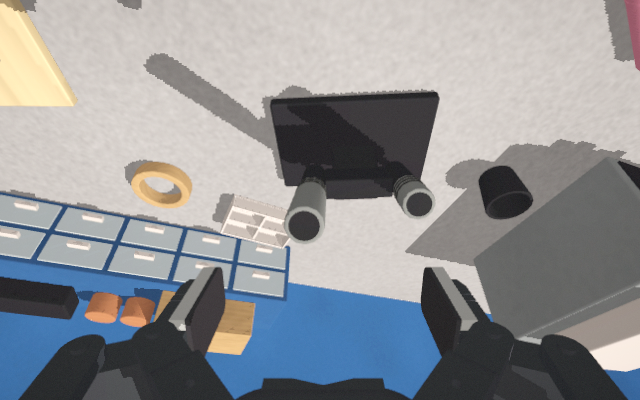

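Run:
```python
from h import *
c=ctrl.camera_info("wrist")
for L in(.5,.53,.55,.565):
    a=np.sin(L)*H+np.cos(L)*np.array([0,0,1]); print(L,proj(c,[M+100*a,M+65*a]).round(1).tolist())
print(proj(c,[M+100*A+[5,0,0],M+100*A+[0,5,0],M+100*A-5*A]).round(1))
```

```text
0.5 [[294.2, 239.9], [298.0, 218.9]]
0.53 [[294.0, 235.9], [297.8, 216.6]]
0.55 [[293.8, 233.2], [297.8, 215.0]]
0.565 [[293.7, 231.1], [297.7, 213.8]]
[[291.6 235.1]
 [300.8 232.6]
 [294.3 228.3]]
```

Run:
```python
import cv2
im=cv2.imread("pics/w2.png");cv2.imwrite("pics/w2c.png",cv2.resize(im[140:260,260:380],None,fx=5,fy=5,interpolation=cv2.INTER_CUBIC))
```

```text
(no output)
```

View pics/w2c.png

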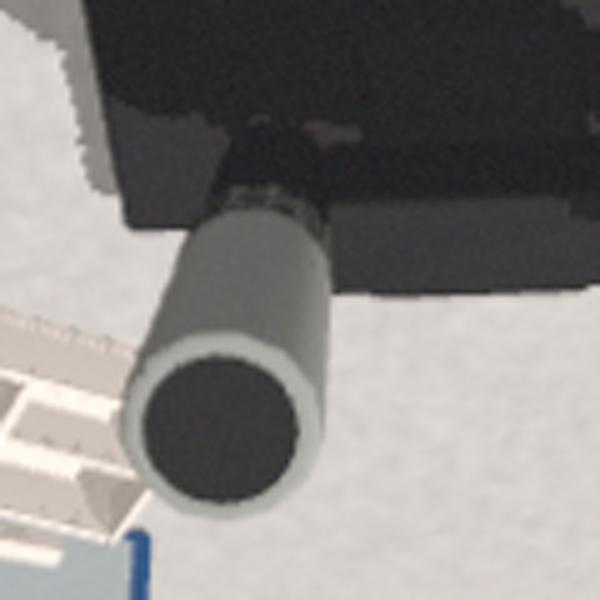

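Run:
```python
from h import *
import cv2
p,R,s=state();c=ctrl.camera_info("wrist");im=ctrl.get_image("wrist");print(p,s["qd"].round(3),s["clock"])
cv2.imwrite("pics/w3c.png",cv2.resize(im[140:260,240:360,::-1],None,fx=5,fy=5,interpolation=cv2.INTER_CUBIC))
np.savez("w3.npz",R=c["R"],t=c["t"])
print(proj(c,[M,M+100*A,[521.3,185.9,183.3]]).round(1))
```

```text
[473.45344402 188.06499154 238.73662191] [-0.045 -0.005  0.002  0.002  0.013  0.001 -0.005] 2.9
[[303.  191. ]
 [293.7 231.1]
 [295.3 227.6]]
```

View pics/w3c.png

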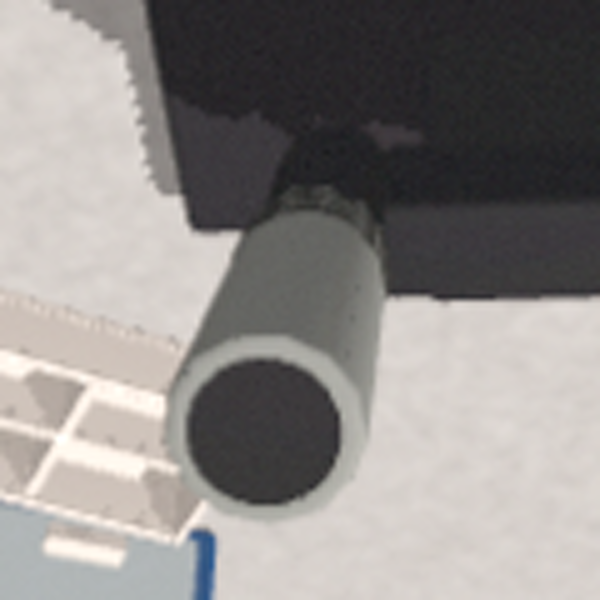

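```bash
sed -i 's/^M=.*/M=np.array([572.5,206.3,100.]);H=np.array([-.926,-.377,0]);LEAN=.585/' h.py
cat >> h.py <<'E'
def ax(L): return np.sin(L)*H+np.cos(L)*np.array([0,0,1])
PS=np.cross(A,H)
E
python3 - <<'E'
from h import *
p,R,s=state(); print(p, np.linalg.norm(s["qd"]))
rows(M+160*A,tool(-ax(.54),-PS),2)
rows(M+46*A,tool(-ax(.54),-PS),4)
E
```

```text
[473.13731788 188.79575482 238.76619188] 0.02644186407946184
n 2 shift [ 0.0067 -0.0043 -0.0141] mm/row 12.1 turn [-0.127 -0.034 -0.011]
[473. 189. 239.] [482. 181. 236.] [491. 173. 233.] 
n 4 shift [ 0.0413 -0.0039 -0.0068] mm/row 31.5 turn [-0.063 -0.017 -0.006]
[473. 189. 239.] [492. 191. 214.] [511. 193. 189.] [530. 195. 163.] [549. 197. 138.]
```

Request:
servo_tool([
  {"dx": 0.0067, "dy": -0.0043, "dz": -0.0141, "wx": -0.127, "wy": -0.034, "wz": -0.011, "fingers": 0},
  {"dx": 0.0067, "dy": -0.0043, "dz": -0.0141, "wx": -0.127, "wy": -0.034, "wz": -0.011, "fingers": 0},
  {"dx": 0, "dy": 0, "dz": 0, "wx": 0, "wy": 0, "wz": 0, "fingers": 0},
  {"dx": 0, "dy": 0, "dz": 0, "wx": 0, "wy": 0, "wz": 0, "fingers": 0},
])

```text
clock: 3.45
eef_pos: [490.6, 172.7, 233.4]
tool_rot: [-1.572, 1.031, 0.386]
force: [-0.2, 0.6, -0.3]
width: 85.2
```

Run:
```python
from h import *
import cv2
p,R,s=state(); print(p, np.linalg.norm(s["qd"]),s["qpos"],s["clock"])
print("err to pre",R.inv().apply(M+160*A-p))
rows(M+46*A,tool(-ax(.54),-PS),4)
c=ctrl.camera_info("wrist");im=ctrl.get_image("wrist")
cv2.imwrite("pics/w4.png",im[...,::-1]); print(proj(c,[M+100*A,M+46*A]))
```

```text
[490.56849136 172.67340614 233.35000415] 0.013008589768481496 [ 0.09689407  0.34007019 -0.63181869  2.35248174  1.74231412  0.23543316
 -0.17570914] 3.45
err to pre [ 0.07987716 -0.21896405  0.25004586]
n 4 shift [ 0.038  -0.0018  0.0001] mm/row 28.5 turn [ 0.001 -0.001 -0.   ]
[491. 173. 233.] [505. 179. 210.] [520. 185. 186.] [534. 191. 162.] [549. 197. 138.] 
[[324.43641536 224.27743799]
 [324.08047744 200.58897992]]
```

View pics/w4.png

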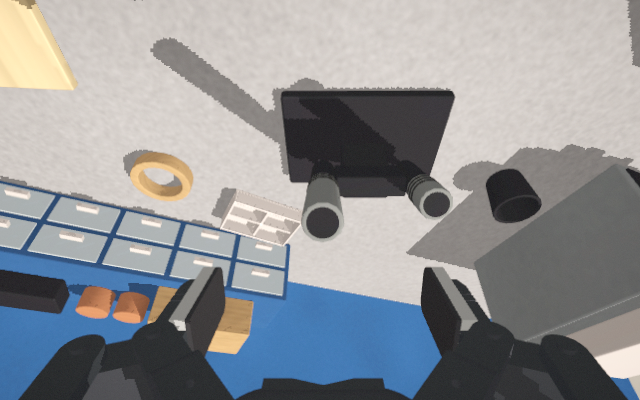

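Request:
servo_tool([
  {"dx": 0.038, "dy": -0.0018, "dz": 0, "wx": 0, "wy": 0, "wz": 0, "fingers": 0},
  {"dx": 0.038, "dy": -0.0018, "dz": 0, "wx": 0, "wy": 0, "wz": 0, "fingers": 0},
  {"dx": 0.038, "dy": -0.0018, "dz": 0, "wx": 0, "wy": 0, "wz": 0, "fingers": 0},
  {"dx": 0.038, "dy": -0.0018, "dz": 0, "wx": 0, "wy": 0, "wz": 0, "fingers": 0},
  {"dx": 0, "dy": 0, "dz": 0, "wx": 0, "wy": 0, "wz": 0, "fingers": 0},
])

```text
clock: 4.12
eef_pos: [549.5, 195.3, 136.6]
tool_rot: [-1.569, 1.034, 0.386]
force: [-0.6, -0.0, -0.4]
width: 85.5
```

Request:
servo_tool([
  {"dx": 0, "dy": 0, "dz": 0, "wx": 0, "wy": 0, "wz": 0, "fingers": 0},
  {"dx": 0, "dy": 0, "dz": 0, "wx": 0, "wy": 0, "wz": 0, "fingers": 0},
])

```text
clock: 4.38
eef_pos: [550.0, 194.5, 139.6]
tool_rot: [-1.574, 1.029, 0.382]
force: [-0.2, 0.5, 0.3]
width: 85.3
```

Run:
```python
from h import *
import cv2
p,R,s=state(); print(p, np.linalg.norm(s["qd"]),s["qpos"],s["clock"])
rows(M+46*A,tool(-ax(.54),-PS),1)
im=ctrl.get_image("wrist")
cv2.imwrite("pics/w5.png",im[...,::-1])
im=ctrl.get_image("scene");cv2.imwrite("pics/s5.png",cv2.resize(im[90:250,270:440,::-1],None,fx=4,fy=4))
```

```text
[549.96633455 194.5150202  139.55181649] 0.006440355898098463 [ 0.11746016  0.66884583 -0.74375355  2.29094606  2.10190526  0.50698768
 -0.45738566] 4.375
n 1 shift [0.0013 0.0009 0.0032] mm/row 2.7 turn [-0.009 -0.025  0.015]
[550. 195. 140.] [549. 197. 138.]
```

View pics/w5.png

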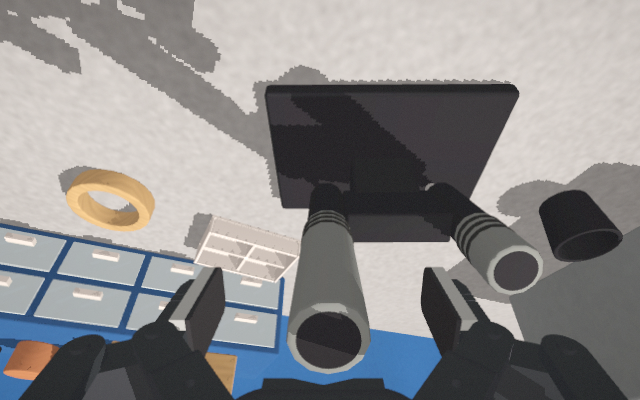

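View pics/s5.png

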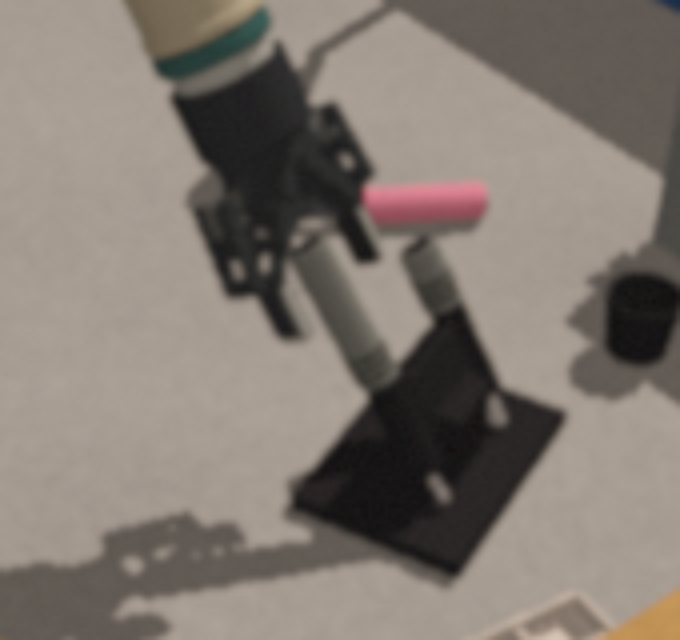

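Request:
servo_tool([
  {"dx": 0.0013, "dy": 0.0009, "dz": 0.0032, "wx": 0, "wy": 0, "wz": 0, "fingers": 0},
  {"dx": 0, "dy": 0, "dz": 0, "wx": 0, "wy": 0, "wz": 0, "fingers": 0.5},
  {"dx": 0, "dy": 0, "dz": 0, "wx": 0, "wy": 0, "wz": 0, "fingers": 1},
  {"dx": 0, "dy": 0, "dz": 0, "wx": 0, "wy": 0, "wz": 0, "fingers": 1},
  {"dx": 0, "dy": 0, "dz": 0, "wx": 0, "wy": 0, "wz": 0, "fingers": 1},
])

```text
clock: 5.1
eef_pos: [549.1, 196.5, 137.2]
tool_rot: [-1.572, 1.031, 0.382]
force: [-1.4, -0.4, 1.7]
width: 26.6
```

Request:
servo_tool([
  {"dx": 0, "dy": 0, "dz": 0, "wx": 0, "wy": 0, "wz": 0, "fingers": 1},
  {"dx": 0, "dy": 0, "dz": 0, "wx": 0, "wy": 0, "wz": 0, "fingers": 1},
  {"dx": 0, "dy": 0, "dz": 0, "wx": 0, "wy": 0, "wz": 0, "fingers": 1},
  {"dx": 0, "dy": 0, "dz": 0, "wx": 0, "wy": 0, "wz": 0, "fingers": 1},
])

```text
clock: 5.6
eef_pos: [549.2, 196.5, 137.1]
tool_rot: [-1.572, 1.031, 0.382]
force: [-1.4, -0.7, 2.8]
width: 26.9
```

Run:
```python
from h import *
import cv2
p,R,s=state(); print(p, np.linalg.norm(s["qd"]),s["force"],s["torque"],s["width"],s["clock"])
im=ctrl.get_image("wrist")
cv2.imwrite("pics/w6.png",im[...,::-1])
rows(p+115*A,R,5)
```

```text
[549.16048288 196.52524012 137.14213388] 0.001869410536733933 [-1.40561189 -0.72999455  2.775997  ] [-0.24456534  0.55302033 -0.07076232] 26.885728883169893 5.6
n 5 shift [-0.0306  0.0014 -0.0001] mm/row 23.0 turn [-0. -0. -0.]
[549. 197. 137.] [537. 192. 156.] [526. 187. 175.] [514. 182. 195.] [502. 177. 214.] [490. 173. 233.]
```

View pics/w6.png

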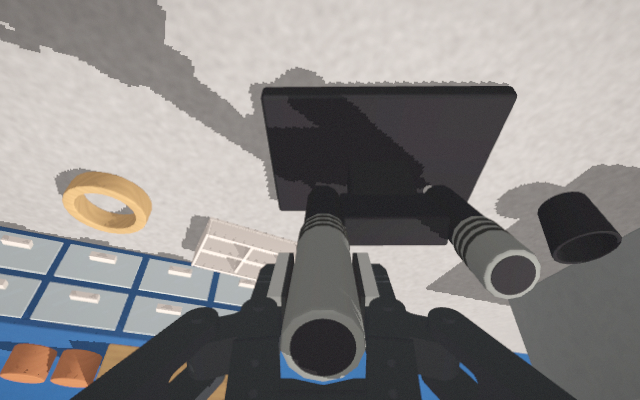

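Run:
```python
from h import *
p,R,s=state(); rows(p+120*ax(.56),R,8)
```

```text
n 8 shift [-0.02    0.0004 -0.    ] mm/row 15.0 turn [0. 0. 0.]
[549. 197. 137.] [542. 194. 150.] [534. 191. 163.] [527. 188. 175.] [520. 185. 188.] [512. 182. 201.] [505. 178. 213.] [498. 175. 226.] [490. 172. 239.]
```

Request:
servo_tool([
  {"dx": -0.02, "dy": 0.0004, "dz": 0, "wx": 0, "wy": 0, "wz": 0, "fingers": 1},
  {"dx": -0.02, "dy": 0.0004, "dz": 0, "wx": 0, "wy": 0, "wz": 0, "fingers": 1},
])

```text
clock: 5.9
eef_pos: [534.0, 190.4, 162.2]
tool_rot: [-1.571, 1.032, 0.383]
force: [-0.2, -0.3, -1.0]
width: 26.8
```

Request:
servo_tool([
  {"dx": -0.02, "dy": 0.0004, "dz": 0, "wx": 0, "wy": 0, "wz": 0, "fingers": 1},
  {"dx": -0.02, "dy": 0.0004, "dz": 0, "wx": 0, "wy": 0, "wz": 0, "fingers": 1},
  {"dx": -0.02, "dy": 0.0004, "dz": 0, "wx": 0, "wy": 0, "wz": 0, "fingers": 1},
])

```text
clock: 6.28
eef_pos: [511.7, 181.5, 200.6]
tool_rot: [-1.571, 1.032, 0.383]
force: [0.4, 0.1, -1.6]
width: 26.7
```

Request:
servo_tool([
  {"dx": -0.02, "dy": 0.0004, "dz": 0, "wx": 0, "wy": 0, "wz": 0, "fingers": 1},
  {"dx": -0.02, "dy": 0.0004, "dz": 0, "wx": 0, "wy": 0, "wz": 0, "fingers": 1},
  {"dx": -0.02, "dy": 0.0004, "dz": 0, "wx": 0, "wy": 0, "wz": 0, "fingers": 1},
  {"dx": -0.01, "dy": 0.0004, "dz": 0, "wx": 0, "wy": 0, "wz": 0, "fingers": 1},
  {"dx": 0, "dy": 0, "dz": 0, "wx": 0, "wy": 0, "wz": 0, "fingers": 1},
])

```text
clock: 6.9
eef_pos: [486.2, 171.0, 245.3]
tool_rot: [-1.573, 1.03, 0.382]
force: [0.5, 0.0, -1.1]
width: 26.4
```

Run:
```python
from h import *
import cv2
p,R,s=state(); print(p, np.linalg.norm(s["qd"]),s["force"],s["qpos"],s["width"],s["clock"])
cv2.imwrite("pics/w7.png",ctrl.get_image("wrist")[...,::-1])
im=ctrl.get_image("scene");cv2.imwrite("pics/s7.png",cv2.resize(im[60:250,250:440,::-1],None,fx=3.2,fy=3.2,interpolation=cv2.INTER_CUBIC))
```

```text
[486.15214905 171.02235397 245.25465345] 0.0455623920619053 [ 0.52803195  0.01503158 -1.1277612 ] [ 0.16343782  0.31839054 -0.7112039   2.34625823  1.58149195  0.24843959
 -0.02226632] 26.421057015649108 6.9
```

View pics/s7.png

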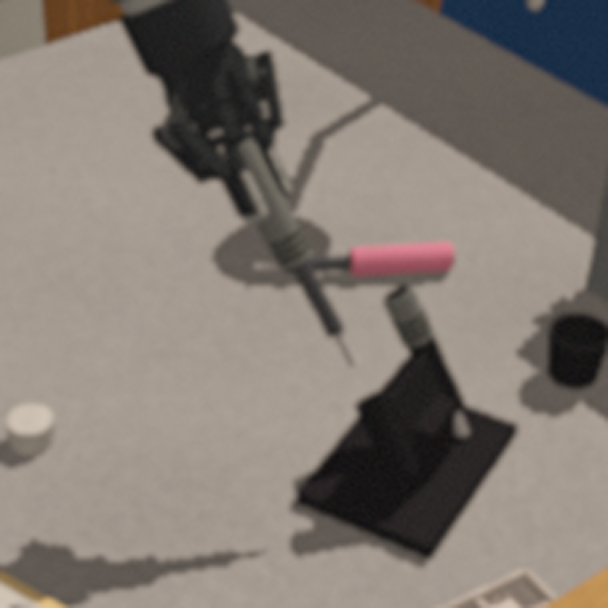

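View pics/w7.png

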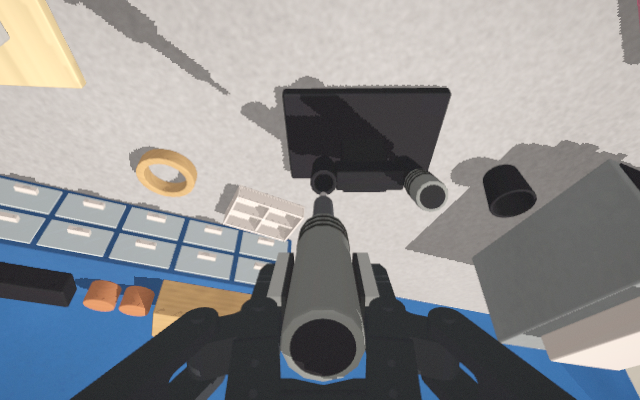

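Run:
```python
from h import *
p,R,s=state(); print(R.as_matrix().round(3))
z=R.as_matrix()[:,2]; 
R1=tool([0,0,-1],Rn.from_euler("z",-36.6,degrees=True).apply([z[0],z[1],0]))
rows([600,-187,310],R1,14)
```

```text
[[ 0.477 -0.796 -0.374]
 [ 0.192 -0.321  0.927]
 [-0.858 -0.514 -0.001]]
n 14 shift [-0.0047 -0.0098 -0.0351] mm/row 27.6 turn [0.425 0.117 0.356]
[486. 171. 245.] [500. 148. 252.] [514. 125. 258.] [526. 101. 264.] [538.  77. 269.] [548.  52. 274.] [558.  26. 279.] [567.   1. 284.] [575. -25. 288.] [582. -52. 292.] [587. -78. 296.] [ 592. -105.  299.] [ 596. -132.  303.] [ 598. -160.  306.] [ 600. -187.  310.]
```

Request:
servo_tool([
  {"dx": -0.0047, "dy": -0.0098, "dz": -0.0351, "wx": 0.425, "wy": 0.117, "wz": 0.356, "fingers": 1},
  {"dx": -0.0047, "dy": -0.0098, "dz": -0.0351, "wx": 0.425, "wy": 0.117, "wz": 0.356, "fingers": 1},
  {"dx": -0.0047, "dy": -0.0098, "dz": -0.0351, "wx": 0.425, "wy": 0.117, "wz": 0.356, "fingers": 1},
  {"dx": -0.0047, "dy": -0.0098, "dz": -0.0351, "wx": 0.425, "wy": 0.117, "wz": 0.356, "fingers": 1},
  {"dx": -0.0047, "dy": -0.0098, "dz": -0.0351, "wx": 0.425, "wy": 0.117, "wz": 0.356, "fingers": 1},
])

```text
clock: 7.62
eef_pos: [544.9, 59.7, 272.5]
tool_rot: [-1.478, 1.205, 0.258]
force: [0.9, 0.0, -1.0]
width: 26.5
```

Request:
servo_tool([
  {"dx": -0.0047, "dy": -0.0098, "dz": -0.0351, "wx": 0.425, "wy": 0.117, "wz": 0.356, "fingers": 1},
  {"dx": -0.0047, "dy": -0.0098, "dz": -0.0351, "wx": 0.425, "wy": 0.117, "wz": 0.356, "fingers": 1},
  {"dx": -0.0047, "dy": -0.0098, "dz": -0.0351, "wx": 0.425, "wy": 0.117, "wz": 0.356, "fingers": 1},
  {"dx": -0.0047, "dy": -0.0098, "dz": -0.0351, "wx": 0.425, "wy": 0.117, "wz": 0.356, "fingers": 1},
  {"dx": -0.0047, "dy": -0.0098, "dz": -0.0351, "wx": 0.425, "wy": 0.117, "wz": 0.356, "fingers": 1},
])

```text
clock: 8.25
eef_pos: [585.4, -70.0, 294.6]
tool_rot: [-1.382, 1.398, 0.126]
force: [1.8, -0.6, -1.1]
width: 26.6
```

Request:
servo_tool([
  {"dx": -0.0047, "dy": -0.0098, "dz": -0.0351, "wx": 0.425, "wy": 0.117, "wz": 0.356, "fingers": 1},
  {"dx": -0.0047, "dy": -0.0098, "dz": -0.0351, "wx": 0.425, "wy": 0.117, "wz": 0.356, "fingers": 1},
  {"dx": -0.0047, "dy": -0.0098, "dz": -0.0351, "wx": 0.425, "wy": 0.117, "wz": 0.356, "fingers": 1},
  {"dx": 0, "dy": 0, "dz": 0, "wx": 0, "wy": 0, "wz": 0, "fingers": 1},
  {"dx": 0, "dy": 0, "dz": 0, "wx": 0, "wy": 0, "wz": 0, "fingers": 1},
])

```text
clock: 8.88
eef_pos: [597.1, -148.7, 305.9]
tool_rot: [-1.359, 1.514, 0.018]
force: [-0.7, 1.0, -1.2]
width: 26.7
```

Run:
```python
from h import *
p,R,s=state(); print(p,R.as_matrix().round(3),s["qpos"],np.linalg.norm(s["qd"]),s["clock"])
z=R.as_matrix()[:,2]
rows([600,-187,300],tool([0,0,-1],[z[0],z[1],0]),2)
```

```text
[ 597.12839144 -148.74678826  305.89876902] [[ 0.057 -0.98   0.192]
 [ 0.001  0.193  0.981]
 [-0.998 -0.056  0.012]] [ 0.74560086  0.6145203  -0.91808534  1.55980209  0.52391389  1.16736682
  1.1102285 ] 0.022067029269252088 8.875
n 2 shift [ 0.004  -0.0066 -0.0247] mm/row 19.4 turn [-0.002  0.057  0.266]
[ 597. -149.  306.] [ 599. -168.  303.] [ 600. -187.  300.]
```

Request:
servo_tool([
  {"dx": 0.004, "dy": -0.0066, "dz": -0.0247, "wx": 0, "wy": 0.057, "wz": 0.266, "fingers": 1},
  {"dx": 0.004, "dy": -0.0066, "dz": -0.0247, "wx": 0, "wy": 0.057, "wz": 0.266, "fingers": 1},
  {"dx": 0, "dy": 0, "dz": 0, "wx": 0, "wy": 0, "wz": 0, "fingers": 1},
  {"dx": 0, "dy": 0, "dz": 0, "wx": 0, "wy": 0, "wz": 0, "fingers": 1},
  {"dx": 0, "dy": 0, "dz": 0, "wx": 0, "wy": 0, "wz": 0, "fingers": 1},
])

```text
clock: 9.5
eef_pos: [600.1, -186.3, 301.3]
tool_rot: [-1.663, 1.569, -0.285]
force: [0.4, -0.2, -0.7]
width: 27.0
```

Run:
```python
from h import *
import cv2
p,R,s=state(); print(p,R.as_matrix().round(3),np.linalg.norm(s["qd"]),s["width"],s["clock"])
f=lambda im,x,y,w,h,k:cv2.resize(im[y:y+h,x:x+w,::-1],None,fx=k,fy=k,interpolation=cv2.INTER_CUBIC)
c=ctrl.camera_info("wrist");cv2.imwrite("pics/w8.png",ctrl.get_image("wrist")[...,::-1])
cv2.imwrite("pics/s8.png",f(ctrl.get_image("scene"),170,160,120,120,5))
cv2.imwrite("pics/t8.png",f(ctrl.get_image("top"),360,110,130,130,4))
tip=p+R.apply([141,0,0]);S=[600,-186.5,90]
for n in("scene","top","wrist"):
    C=ctrl.camera_info(n);print(n,"tip,screw pred",proj(C,[tip,S,p+R.apply([-54,0,0])]).round(1).tolist())
    for l in("driver_tip","driver_grip"):print(l,[(np.round(d["point"],1).tolist(),round(d["conf"],2)) for d in ctrl.mark_of(l,n)])
```

```text
[ 600.11548296 -186.31100667  301.29750655] [[ 0.002 -0.981  0.192]
 [-0.     0.192  0.981]
 [-1.    -0.002 -0.   ]] 0.01092175497382035 26.961823437808935 9.5
scene tip,screw pred [[226.7, 243.1], [230.8, 265.1], [212.6, 168.0]]
driver_tip [([329.7, 139.0], 0.88), ([229.5, 246.7], 0.61), ([392.1, 195.9], 0.17)]
driver_grip [([216.5, 182.9], 0.97), ([379.7, 142.3], 0.91), ([404.9, 258.7], 0.42), ([226.8, 245.6], 0.21)]
top tip,screw pred [[443.4, 165.1], [435.3, 171.4], [473.6, 142.5]]
driver_tip [([229.2, 300.5], 0.66), ([443.8, 161.1], 0.55), ([409.8, 167.1], 0.54)]
driver_grip [([171.6, 268.5], 0.6), ([468.0, 146.8], 0.57)]
wrist tip,screw pred [[325.5, 184.4], [324.8, 165.4], [330.5, 352.9]]
driver_tip [([324.3, 198.6], 0.98), ([611.5, 212.8], 0.17)]
driver_grip [([325.2, 290.3], 0.94)]
```

View pics/w8.png

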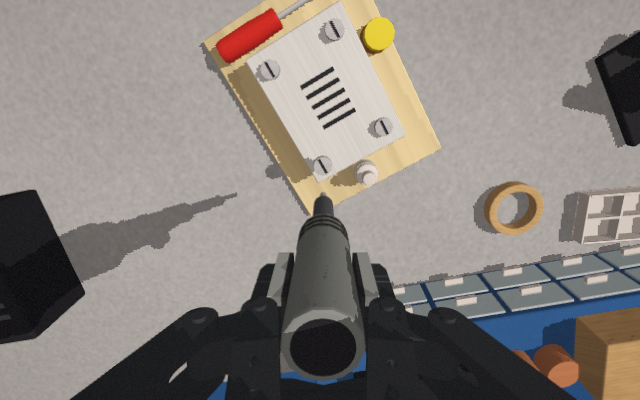

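View pics/s8.png

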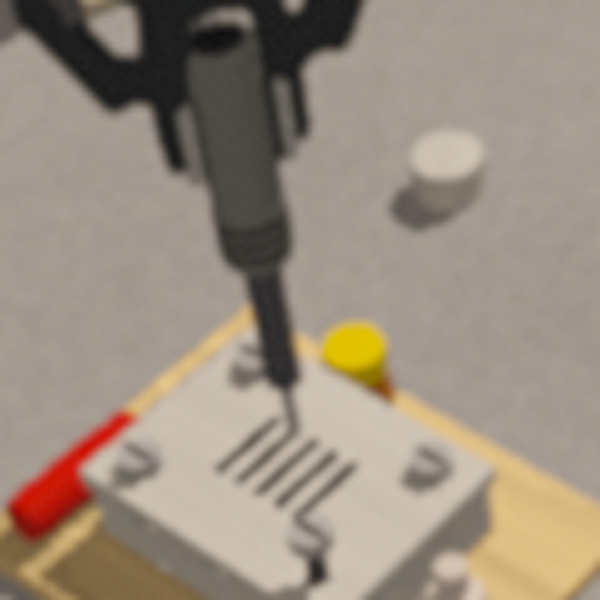

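View pics/t8.png

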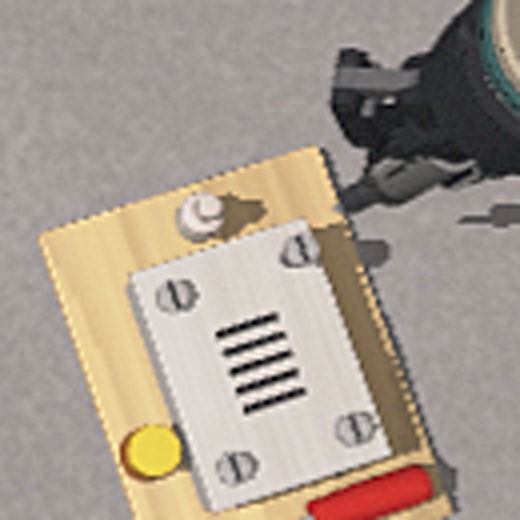

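```bash
cat >> h.py <<'E'
def fit(obs,p,R):
    # obs: list (cam, which, pix, weight); x: tip(3), tilt dir (2)
    cams={n:ctrl.camera_info(n) for n in("scene","top","wrist")}
    def f(x):
        u=np.array([x[3],x[4],np.sqrt(1-x[3]**2-x[4]**2)]); T=x[:3]
        out=[(proj(cams[c],T+k*u)[0]-px)*w for c,k,px,w in obs]
        return np.concatenate(out)
    r=least_squares(f,np.r_[p+R.apply([141,0,0]),0,0],x_scale=[1,1,1,.01,.01])
    cov=np.linalg.inv(r.jac.T@r.jac)
    print("tip",r.x[:3].round(1),"tilt x,y deg",np.degrees(r.x[3:]).round(2),"sd",np.sqrt(np.diag(cov)).round(3)); print(r.fun.reshape(-1,2).round(1).tolist())
    return r.x
E
python3 - <<'E'
from h import *
p,R,s=state()
fit([("scene",0,(228.2,245.6),1),("scene",195,(213.2,167.6),1),("scene",160,(216.5,182.9),.5),("wrist",0,(323.5,196),.7),("wrist",195,(324,346),.7),("wrist",160,(325.2,290.3),.4),("top",0,(444.5,162),.5)],p,R)
fit([("scene",0,(228.2,245.6),1),("scene",195,(213.2,167.6),1),("top",0,(444.5,162),.5)],p,R)
fit([("scene",0,(228.2,245.6),1),("wrist",0,(323.5,196),.7),("wrist",195,(324,346),.7)],p,R)
E
python3 -c "
import cv2
im=cv2.imread('pics/w8.png');cv2.imwrite('pics/w8c.png',cv2.resize(im[140:390,260:400],None,fx=2.4,fy=2.4,interpolation=cv2.INTER_CUBIC))
cv2.imwrite('pics/w8d.png',cv2.resize(im[140:240,270:390],None,fx=6,fy=6,interpolation=cv2.INTER_CUBIC))"
```

```text
tip [ 609.8 -189.3  160.3] tilt x,y deg [-3.66  0.49] sd [1.108 1.014 1.124 0.007 0.006]
[[-0.6, 0.9], [-1.9, 0.1], [-1.0, 0.3], [0.6, -0.4], [0.7, 0.2], [-0.2, -0.0], [0.0, -0.5]]
tip [ 608.2 -187.6  160.5] tilt x,y deg [-2.55  0.77] sd [3.342 2.033 4.27  0.025 0.015]
[[-0.2, -0.0], [0.0, 0.0], [-0.3, -0.2]]
tip [ 609.7 -189.4  162.5] tilt x,y deg [-4.19  0.54] sd [1.183 1.052 2.423 0.011 0.006]
[[-0.8, 0.2], [0.5, 0.1], [0.0, -0.0]]
```

View pics/w8d.png

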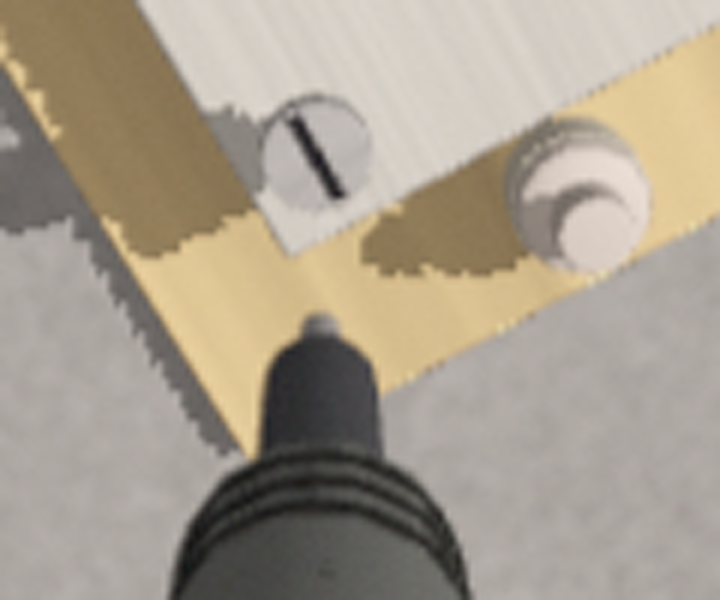

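View pics/w8c.png

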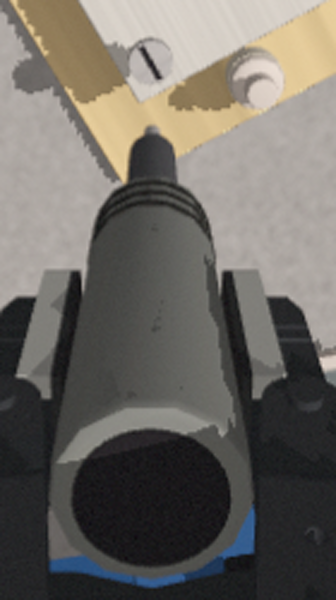

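Run:
```python
from h import *
p,R,s=state()
tip=np.array([609.5,-189,160.8]); u=np.array([np.radians(-3.7),np.radians(.5),0]);u[2]=np.sqrt(1-u@u)
Rf,_=Rn.align_vectors([[0,0,1]],[u]); R1=Rf*R
d=R.inv().apply(tip-p)
for z in(140,111): rows(np.array([600,-187.5,z])-R1.apply(d),R1,4)
```

```text
n 4 shift [0.0068 0.     0.0001] mm/row 5.1 turn [-0.     0.009  0.155]
[ 600. -188.  301.] [ 600. -188.  296.] [ 600. -188.  291.] [ 600. -188.  286.] [ 600. -188.  280.] 
n 4 shift [ 0.0165 -0.0002  0.0001] mm/row 12.4 turn [-0.     0.009  0.155]
[ 600. -188.  301.] [ 600. -188.  289.] [ 600. -188.  276.] [ 600. -188.  264.] [ 600. -188.  251.]
```

Request:
servo_tool([
  {"dx": 0.0068, "dy": 0, "dz": 0, "wx": 0, "wy": 0.009, "wz": 0.155, "fingers": 1},
  {"dx": 0.0068, "dy": 0, "dz": 0, "wx": 0, "wy": 0.009, "wz": 0.155, "fingers": 1},
  {"dx": 0.0068, "dy": 0, "dz": 0, "wx": 0, "wy": 0.009, "wz": 0.155, "fingers": 1},
  {"dx": 0.0068, "dy": 0, "dz": 0, "wx": 0, "wy": 0.009, "wz": 0.155, "fingers": 1},
  {"dx": 0, "dy": 0, "dz": 0, "wx": 0, "wy": 0, "wz": 0, "fingers": 1},
])

```text
clock: 10.58
eef_pos: [599.7, -187.7, 279.7]
tool_rot: [1.632, 1.506, 3.008]
force: [-0.2, 0.1, -1.8]
width: 26.4
```

Request:
servo_tool([
  {"dx": 0, "dy": 0, "dz": 0, "wx": 0, "wy": 0, "wz": 0, "fingers": 1},
  {"dx": 0, "dy": 0, "dz": 0, "wx": 0, "wy": 0, "wz": 0, "fingers": 1},
  {"dx": 0, "dy": 0, "dz": 0, "wx": 0, "wy": 0, "wz": 0, "fingers": 1},
])

```text
clock: 10.95
eef_pos: [599.8, -187.8, 280.8]
tool_rot: [1.64, 1.507, 3.016]
force: [-0.3, -0.8, -2.0]
width: 26.3
```

Run:
```python
from h import *
import cv2
p,R,s=state(); print(p,s["qd"].round(4),s["width"],s["clock"])
f=lambda im,x,y,w,h,k:cv2.resize(im[y:y+h,x:x+w,::-1],None,fx=k,fy=k,interpolation=cv2.INTER_CUBIC)
im=ctrl.get_image("wrist");cv2.imwrite("pics/w9.png",im[...,::-1]);cv2.imwrite("pics/w9c.png",f(im,270,130,120,100,6))
cv2.imwrite("pics/s9.png",f(ctrl.get_image("scene"),170,170,120,120,5))
cv2.imwrite("pics/t9.png",f(ctrl.get_image("top"),400,140,80,80,7))
for n in("scene","top","wrist"):
    for l in("driver_tip","driver_grip"):print(n,l,[(np.round(d["point"],1).tolist(),round(d["conf"],2)) for d in ctrl.mark_of(l,n)])
    print(proj(ctrl.camera_info(n),[[600,-187.5,140],[600,-187.5,90],[600,-187.5,335]]).round(1).tolist())
print(state()[0])
```

```text
[ 599.75218782 -187.83528398  280.75031178] [ 0.001   0.0021  0.0003 -0.0013 -0.0008 -0.0012  0.0002] 26.32986282720056 10.95
scene driver_tip [([228.8, 251.6], 0.92), ([391.5, 194.7], 0.72), ([331.6, 141.6], 0.57)]
scene driver_grip [([217.9, 191.6], 0.85), ([380.0, 143.0], 0.55), ([257.5, 196.1], 0.52)]
[[227.4, 249.8], [230.4, 265.3], [213.7, 177.2]]
top driver_tip [([227.3, 300.7], 0.92), ([440.6, 165.9], 0.66)]
top driver_grip [([462.3, 150.5], 0.79), ([232.4, 178.9], 0.69), ([172.5, 270.1], 0.64)]
[[441.4, 167.1], [435.7, 171.4], [470.4, 145.4]]
wrist driver_tip [([322.2, 199.4], 0.92), ([519.3, 222.9], 0.71), ([267.8, 84.7], 0.66)]
wrist driver_grip [([324.0, 290.9], 0.64)]
[[324.9, 195.2], [324.7, 182.9], [326.5, 346.0]]
[ 599.73454418 -187.74377582  280.50580167]
```

View pics/w9c.png

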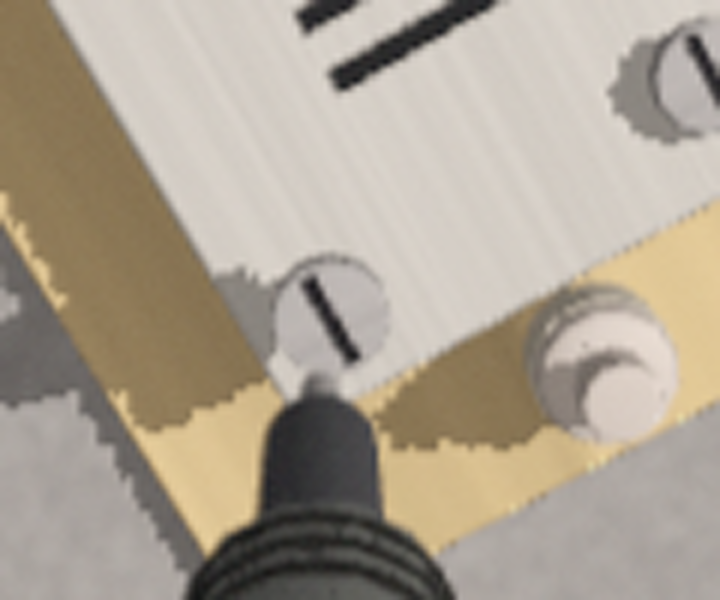

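View pics/s9.png

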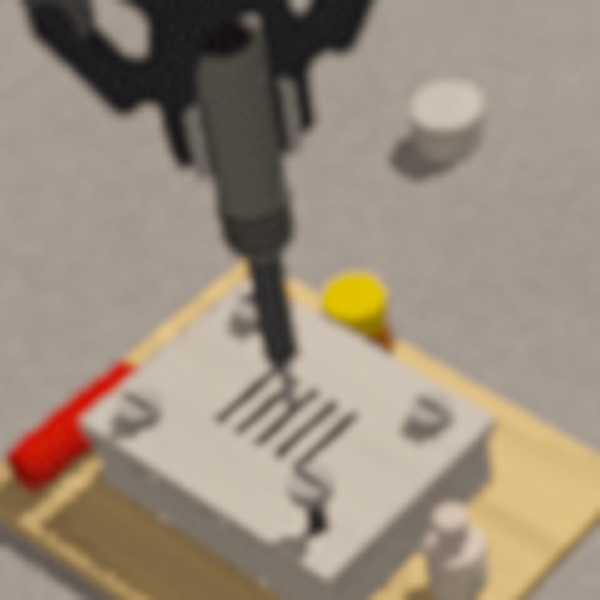

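View pics/t9.png

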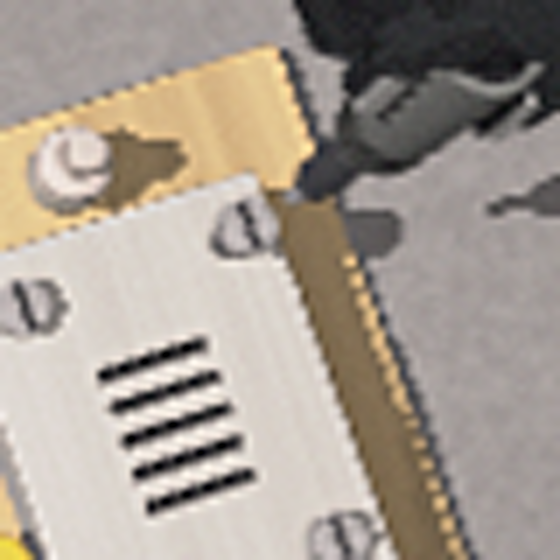

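View pics/w9.png

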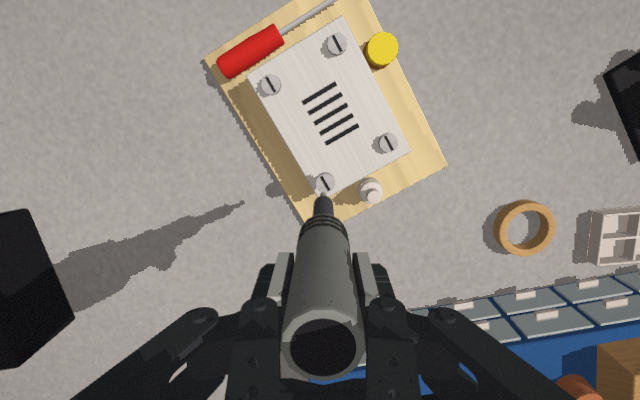

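Run:
```python
from h import *
p,R,s=state()
x=fit([("scene",0,(228.4,249.5),.7),("scene",195,(215,177),.7),("wrist",0,(323.2,194),.7),("wrist",195,(321.3,346.5),.7),("top",0,(441.8,167.3),.5)],p,R)
rows(p+[0,1,-29],R,3)
```

```text
tip [ 599.  -188.2  139.7] tilt x,y deg [ 0.33 -0.25] sd [1.193 1.106 1.743 0.008 0.006]
[[-1.1, 0.2], [-1.5, 0.5], [0.4, 0.1], [0.3, 0.0], [-0.1, 0.1]]
n 3 shift [ 0.0129 -0.0007  0.0005] mm/row 9.7 turn [0. 0. 0.]
[ 600. -188.  281.] [ 600. -187.  271.] [ 600. -187.  261.] [ 600. -187.  252.]
```

Request:
servo_tool([
  {"dx": 0.0129, "dy": -0.0012, "dz": 0.0005, "wx": 0, "wy": 0, "wz": 0, "fingers": 1},
  {"dx": 0.0129, "dy": -0.0012, "dz": 0.0005, "wx": 0, "wy": 0, "wz": 0, "fingers": 1},
  {"dx": 0.0129, "dy": -0.0012, "dz": 0.0005, "wx": 0, "wy": 0, "wz": 0, "fingers": 1},
  {"dx": 0, "dy": 0, "dz": 0, "wx": 0, "wy": 0, "wz": 0, "fingers": 1},
  {"dx": 0, "dy": 0, "dz": 0, "wx": 0, "wy": 0, "wz": 0, "fingers": 1},
])

```text
clock: 12.02
eef_pos: [600.9, -186.9, 251.4]
tool_rot: [1.635, 1.507, 3.011]
force: [0.4, -0.2, -1.1]
width: 26.7
```

Request:
servo_tool([
  {"dx": 0, "dy": 0, "dz": 0, "wx": 0, "wy": 0, "wz": 0, "fingers": 1},
  {"dx": 0, "dy": 0, "dz": 0, "wx": 0, "wy": 0, "wz": 0, "fingers": 1},
  {"dx": 0, "dy": 0, "dz": 0, "wx": 0, "wy": 0, "wz": 0, "fingers": 1},
  {"dx": 0, "dy": 0, "dz": 0, "wx": 0, "wy": 0, "wz": 0, "fingers": 1},
])

```text
clock: 12.52
eef_pos: [600.8, -187.0, 251.4]
tool_rot: [1.639, 1.507, 3.015]
force: [0.5, 0.8, -2.0]
width: 26.9
```

Run:
```python
from h import *
import cv2
p,R,s=state(); print(p,s["qd"].round(4),s["width"],s["force"],s["clock"])
f=lambda im,x,y,w,h,k:cv2.resize(im[y:y+h,x:x+w,::-1],None,fx=k,fy=k,interpolation=cv2.INTER_CUBIC)
im=ctrl.get_image("wrist");cv2.imwrite("pics/wa.png",f(im,270,150,100,210,2.8))
cv2.imwrite("pics/sa.png",f(ctrl.get_image("scene"),170,180,110,110,5))
cv2.imwrite("pics/ta.png",f(ctrl.get_image("top"),400,140,80,80,7))
t=ctrl.get_image("top");cv2.imwrite("pics/taf.png",t[...,::-1])
for n in("scene","top","wrist"):
    for l in("driver_tip",):print(n,l,[(np.round(d["point"],1).tolist(),round(d["conf"],2)) for d in ctrl.mark_of(l,n)])
    print(proj(ctrl.camera_info(n),[[600,-187.5,110],[600,-187.5,90],[600,-187.5,305]]).round(1).tolist())
```

```text
[ 600.77993744 -186.96664621  251.43618142] [-0.0011  0.002   0.0021 -0.0006 -0.0005  0.0001 -0.0004] 26.870972459110675 [ 0.46663632  0.80714463 -1.95991566] 12.525
scene driver_tip [([327.6, 142.5], 0.86), ([230.0, 257.2], 0.6)]
[[229.2, 259.2], [230.4, 265.3], [216.0, 189.8]]
top driver_tip [([436.2, 168.3], 0.84), ([226.8, 302.0], 0.8), ([439.2, 167.8], 0.73), ([346.7, 269.9], 0.34)]
[[437.9, 169.7], [435.7, 171.4], [465.1, 149.4]]
wrist driver_tip [([324.4, 198.7], 0.83)]
[[323.7, 194.0], [323.7, 188.7], [323.4, 342.0]]
```

View pics/wa.png

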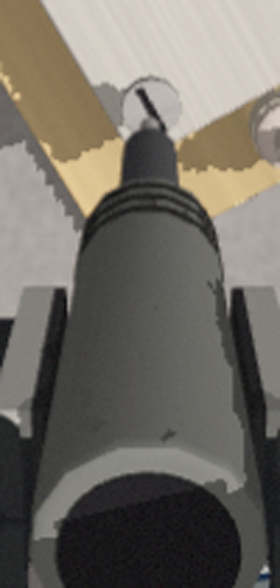

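View pics/sa.png

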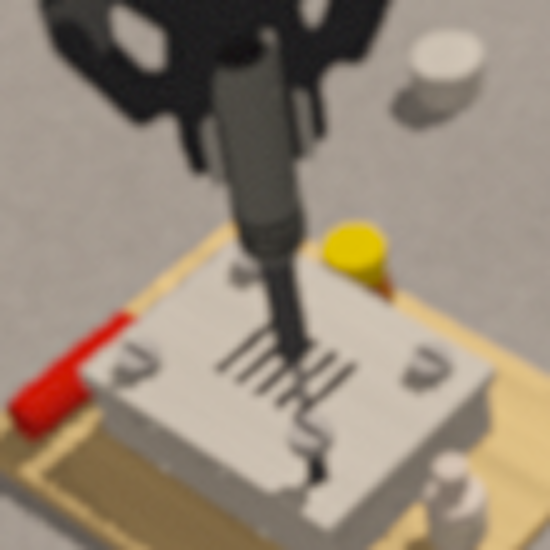

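View pics/ta.png

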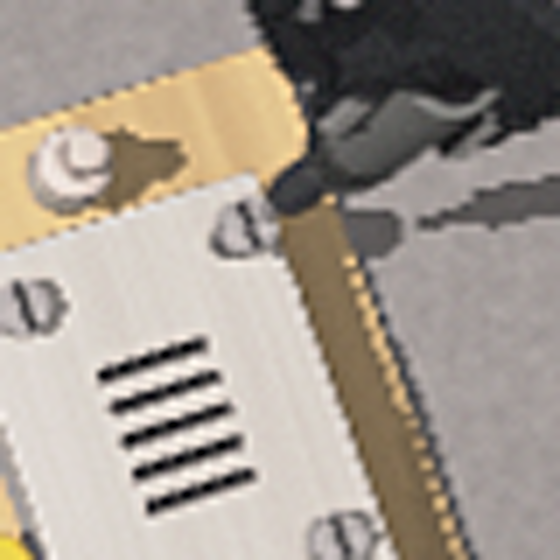

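View pics/taf.png

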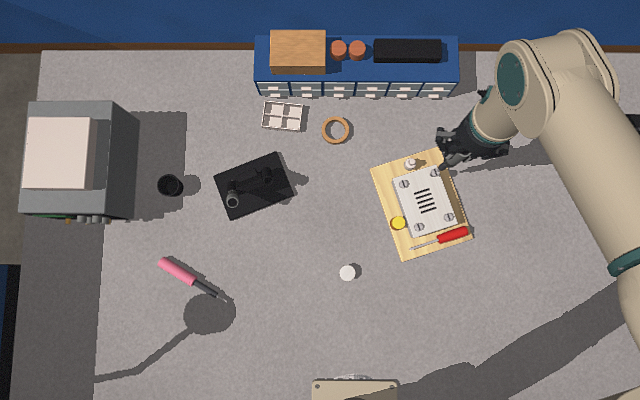

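```bash
python3 -c "
from cell import ctrl
print(ctrl.finish_job())"
```

```text
the job is handed in; nothing more can be done
None
```

I drew the long driver out of the stand along its tube and turned it upright. It is now held with its bit about 20 mm above the raised screw, the one at the case's far, −y corner next to the flux bottle. I handed the job in at about 13 s on the robot's clock; no verdict was reported.

**Last checks:**
- **Position:** the bit's tip was within 1–3 px of its target in the wrist, top and scene pictures. That puts it about 2–3 mm or less sideways from the screw's centre, at a height of about 110 mm.
- **Tilt:** the driver came out of the holder leaning about 3.7° in the grip, which I corrected. The fit made 30 mm above the final pose gave under 1°, and I did not refit it at the end.
- **Grip and motion:** the opening was about 27 mm on the 28 mm handle. The arm was at rest, and the wrist force was only about 2 N.
- **Bystanders:** in the last top picture everything I could see was where it started, and the pink look-alike was untouched.

**Disagreements:** the scene camera read steadily 1–2 px off the other two. The bit's end was hard to see against the lid's slots, so I relied mainly on the wrist and top pictures. The `driver_tip` network was also 3–5 px lower than my own reading in the wrist picture.

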